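# Find the board rest that stands proud

### The arm

A 6-joint arm with a two-finger parallel gripper is mounted at the origin on the work surface. World frame = base frame: x ahead of the robot, y to its left, z up, the work surface at z = 0. Lengths are in m, angles in rad, forces in N, time in s.
With the tool pointing down it reaches from about 0.25 to 0.725 m from the base axis. Payload 4 kg.
Tool frame: the origin (TCP) lies midway between the tips of the shut fingers; the grasp point (between the pads) lies 19 mm behind it; z points along the fingers, y is the line along which they close (so a half turn about z gives the same grasp; the last joint's range is limited). The gripper opens to 85 mm and grips with 20 to 120 N. Pads are 22 mm wide; open, the fingers measure 114 mm over their backs; the gripper's body (76 mm by 85 mm) begins 54 mm behind the grasp point. The pads swing forward as they close: fully open they stand 13 mm farther back than shut.
Start: joints at [-1.182, 0.241, 0.005, 1.335, 0, 1.571], TCP at [0.19, -0.463, 0.231] pointing down, gripper open.
Joint ranges: [-2.72, 2.72], [-1.05, 1.87], [-1.09, 1.28], [-1.99, 2.15], [-1.42, 1.44], [-3.14, 3.14]. Speed limits (rad/s): [2.79, 2.79, 3.14, 3.14, 3.14, 3.14].

### API

Orientations are given as a unit quaternion [x, y, z, w].
In Python, from workcell import monitor, vision, job gives the robot as it stands.
- The arm moves only by the tool move_arm, never from a script. Its argument "moves" is a list that holds one entry, the list of rows, each a list of 5 numbers: the shift along the world's x, y, z in m, then the turn about the world's z in degrees, then the opening in per cent of the stroke, from 0 (shut) to 100 (fully open). In form: [[[x, y, z, turn, gripper], ...]]. A call has 1 to 5 rows; each row is the pose to reach, as a shift and turn from the pose commanded when the call began; what a row does not reach only later rows make up. A row lasts 1/8 s, in which the tool goes at most 62.5 mm and 10.7 degrees, less where a joint would pass 70% of its speed; a pose out of reach is approached as far as the arm can. A call with a gripper value outside its range is refused whole. The fingers move at their own pace and stop on an object; the grip force is fixed at half the most. Time passes only in rows, so rows that repeat a pose let the fingers close. It gives the time, the measured TCP pose, the force, the opening and the grip force at its end, in the units of the state.
- monitor.get_obs(): the state, without advancing time (a new reading comes with each control period).
- vision.camera(name): name is "side" or "top" or "wrist"; returns a dict with "color" (400x640x3 uint8, red, green, blue), "camera_matrix" (3x3 intrinsics, pixels), "k1" (the pictures are not rectified: a ray, as slopes to the right and down, at radius r is drawn at 1 + k1 r^2 times it, then the intrinsics apply), "eye" and "attitude" of the camera in the world; the wrist camera has in their place "hand_eye" (4x4, takes a point from camera to tool coordinates, whose origin is the TCP and whose axes are the flange's). Camera axes: x right, y up, looking along -z (the intrinsics and any distortion apply to the point x, -y, -z); pixel columns grow to the right and rows downward; lengths in m; the calibration is good to about 2 mm. A picture is of the moment at which its call begins: read the wrist's pose just before it. There is no depth.
- job.job_done(): hands the job in; it is judged then, once.
The state is a dict: "clock": time; "joint_pos": joint angles; "joint_vel": joint speeds; "tau": joint torques, N m; "eef_pos": TCP position; "tool_rot": TCP orientation; "ft_force": force on the tool from outside, world axes, zero at the start; "ft_torque": the same for the moment, N m; "grip_width": finger opening in m; "grasp_force": force on a finger pad.
Only numpy, scipy, OpenCV 4.12 (cv2) and the standard library are available. Lean on these libraries where they do the work, as an engineer would, in place of code of your own. Each camera call takes 0.05 s, during which the arm holds its last target. There are 200 camera calls.

### The job

One of the three round board rests on the black test fixture has been screwed in too little and stands higher than the others. Pick up the steel height probe and set its foot down for a moment on each rest in turn, working from the robot's left to the robot's right. Then leave the probe standing upright in the middle of the highest rest and let go of it.

Things in the scene. Friction and masses are not known exactly. Their poses are not given: they have to be found in the camera images.
- probe: height probe, a steel pin standing on the bench to the right of the fixture: flat round foot 40 mm across and 8 mm thick, round handle 24 mm across with dark bands and a black cap, 98 mm tall in all, about 0.18 kg. Origin: centre of the foot's underside; z runs up the handle. Hold it by the handle, about 65 mm above the foot's underside.
- rest_a: board rest A, one of three: flat aluminium disc 46 mm across, 10 mm thick, on a thin threaded shank, fixed in the top of the black plate (380 x 200 x 30 mm, fixed). Origin: centre of its top face; z up, y along the plate to the robot's left. They stand in a row 115 to 130 mm apart, letters in any order; tops 26 to 43 mm above the plate, the highest 12 mm above the next; all else on the plate is under 27 mm tall.
- rest_b: board rest B, one of three: flat aluminium disc 46 mm across, 10 mm thick, on a thin threaded shank, fixed in the top of the black plate (380 x 200 x 30 mm, fixed). Origin: centre of its top face; z up, y along the plate to the robot's left. They stand in a row 115 to 130 mm apart, letters in any order; tops 26 to 43 mm above the plate, the highest 12 mm above the next; all else on the plate is under 27 mm tall.
- rest_c: board rest C, one of three: flat aluminium disc 46 mm across, 10 mm thick, on a thin threaded shank, fixed in the top of the black plate (380 x 200 x 30 mm, fixed). Origin: centre of its top face; z up, y along the plate to the robot's left. They stand in a row 115 to 130 mm apart, letters in any order; tops 26 to 43 mm above the plate, the highest 12 mm above the next; all else on the plate is under 27 mm tall.
Not all that is in view belongs to the job. Several things look just like the probe: the one meant starts farthest to the robot's left.

How it is judged:
By the outcome, as a careful person would: the job done as asked, in the order asked, and still so for the second after the job is handed in, with the robot touching nothing.
It also fails if it takes over 51 s, if anything falls off the work surface, if the arm or the gripper's body presses on something with over 40 N, if the wrist force passes 120 N, or if a joint passes its speed limit or range.

## Working session

There is one attempt and no reset: what is moved stays moved. The work goes in short steps, Python scripts to look and compute and a tool call to move; the robot and the scene stay as the last step left them, time stands still between calls to the robot, and variables do not carry over. Pictures are saved under pics/ and viewed, at most 10 in all, crops included, and the job is handed in when it is done.

Besides the shell and the picture viewer there is one more tool, called after "Request:" as name([rows], argument=value, ...), one row to a line, values as JSON. move_arm: Moves the arm, as the interface text tells. Its arguments: {"type":"object","properties":{"moves":{"type":"array","items":{"type":"array","items":{"type":"array","items":{"type":"number"}}}}},"required":["moves"]}

```bash
mkdir -p pics; cat > h.py <<'E'
import numpy as np, cv2
from workcell import monitor, vision, job
from scipy.spatial.transform import Rotation as R
def Rm(a):
    a=np.array(a,float)
    return a if a.shape==(3,3) else (R.from_quat(a).as_matrix() if a.size==4 else R.from_euler('xyz',a).as_matrix())
def grab(name,fn=None):
    o=monitor.get_obs(); c=vision.camera(name)
    if name=='wrist':
        T=np.eye(4);T[:3,:3]=Rm(o['tool_rot']);T[:3,3]=o['eef_pos'];T=T@np.array(c['hand_eye'])
        c['R'],c['p']=T[:3,:3],T[:3,3]
    else: c['R'],c['p']=Rm(c['attitude']),np.array(c['eye'])
    if fn: cv2.imwrite('pics/'+fn,c['color'][:,:,::-1])
    return c
def ray(c,u,v):
    K=np.array(c['camera_matrix'],float)
    d=np.array([(u-K[0,2])/K[0,0],(v-K[1,2])/K[1,1]]); s=d.copy()
    for _ in range(30): s=d/(1+c['k1']*(s@s))
    return c['R']@np.array([s[0],-s[1],-1])
def atz(c,u,v,z):
    r=ray(c,u,v); return c['p']+r*(z-c['p'][2])/r[2]
def proj(c,P):
    K=np.array(c['camera_matrix'],float)
    q=c['R'].T@(np.array(P)-c['p']); s=np.array([q[0],-q[1]])/-q[2]; s=s*(1+c['k1']*(s@s))
    return K[:2,:2]@s+K[:2,2]
def tri(c1,a,c2,b):
    r1,r2=ray(c1,*a),ray(c2,*b); r1/=np.linalg.norm(r1);r2/=np.linalg.norm(r2)
    t=np.linalg.lstsq(np.c_[r1,-r2],c2['p']-c1['p'],rcond=None)[0]
    A,B=c1['p']+t[0]*r1,c2['p']+t[1]*r2
    return (A+B)/2,np.linalg.norm(A-B)
E
python3 - <<'E'
from h import *
import pickle
d={}
for n in('top','side'):
    d[n]=grab(n,n+'0.png'); print(n,d[n]['p'],d[n]['attitude'],d[n]['k1'],d[n]['camera_matrix'])
pickle.dump(d,open('c.pkl','wb')); print(monitor.get_obs())
E
```

```text
top [ 0.48110477 -0.11402447  0.96267778] [ 0.02793054 -0.01980799 -0.70437883  0.70899788] 0.0038452739981428333 [[391.32641516   0.         325.02931644]
 [  0.         391.32641516 198.01752637]
 [  0.           0.           1.        ]]
side [ 0.51122249 -0.83062418  0.58006298] [ 4.62138999e-01 -6.34987833e-05 -2.72157540e-02  8.86389781e-01] -0.10178584888614661 [[458.62228625   0.         320.95234006]
 [  0.         458.62228625 196.75991231]
 [  0.           0.           1.        ]]
{'clock': 0.1, 'joint_pos': array([-1.18196629e+00,  2.41328053e-01,  3.87237715e-03,  1.33519908e+00,
        4.40655328e-05,  1.57076800e+00]), 'joint_vel': array([ 0.00066935, -0.00076741,  0.00304427,  0.00132382, -0.00175488,
        0.00163041]), 'tau': array([-5.39027369e-04, -3.73137832e+01,  2.53009754e+01,  1.08933265e-02,
       -7.32647231e-05, -2.31213150e-06]), 'eef_pos': array([ 0.18935359, -0.46215455,  0.23051189]), 'tool_rot': array([ 9.81157695e-01,  1.93206402e-01, -1.57886405e-04, -9.15966106e-04]), 'ft_force': array([-0.22365855, -0.72495208,  0.21671051]), 'ft_torque': array([ 0.03395133, -0.02876466,  0.0169135 ]), 'grasp_force': 0.0, 'grip_width': 0.08573552318550177}
```

View pics/top0.png

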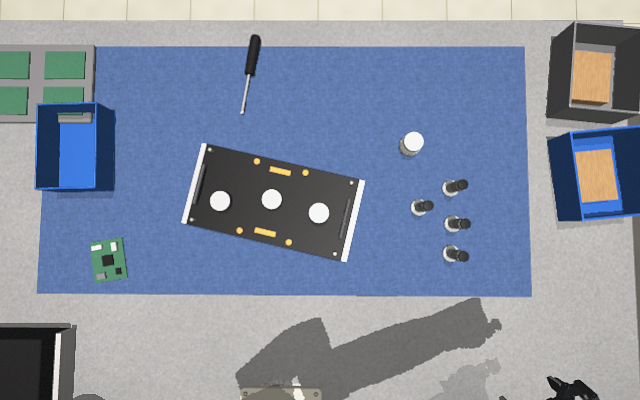

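View pics/side0.png

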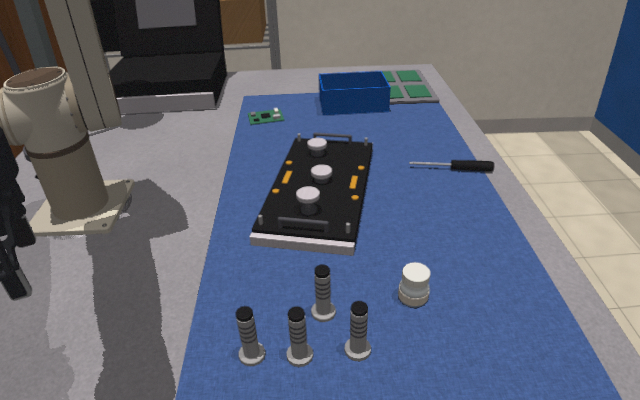

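The top view shows the rests at about (220,201), (272,199) and (319,213). The leftmost probe has its foot at (418,208) and its cap at (427,207). In the side view the rests are at (317,146), (321,172) and (308,195), with the probe's cap at (322,271) and foot at (323,311). I'll refine these and triangulate.

```bash
python3 - <<'E'
from h import *
import pickle
d=pickle.load(open('c.pkl','rb'));t,s=d['top'],d['side']
def cen(c,u,v,w,th):
    g=c['color'].min(2)[v-w:v+w,u-w:u+w]; n,l,st,ce=cv2.connectedComponentsWithStats((g>th).astype(np.uint8))
    k=l[w,w]; k = k if k else 1+np.argmax(st[1:,4])
    return ce[k]+[u-w,v-w],st[k]
for a,b in(((220,201),(317,144)),((272,199),(321,171)),((319,213),(308,194))):
    A,sa=cen(t,*a,16,150);B,sb=cen(s,*b,16,150)
    P,e=tri(t,A,s,B);print(A,sa[2:],B,sb[2:],P.round(4),e.round(4))
    z=P[2]; print('  top diam est', sa[2:4]/391.3*(0.9627-z), 'side-only z=.06',atz(s,*B,.06).round(3), 'top-only',atz(t,*A,.06).round(3))
P,e=tri(t,(428,206.5),s,(322,271));print('cap',P,e)
print('foot',atz(t,417.5,208.5,.008),atz(s,323.5,312,.006))
for p in((456,186),(459,224),(457,255)): print(atz(t,*p,.1))
for p in ((348,262),(363,181),(205,144),(183,222)): print('corner',atz(t,*p,.03))
E
```

```text
[219.47678019 200.34674923] [ 20  20 323] [316.68421053 141.86466165] [ 18   9 133] [0.5351 0.1408 0.0612] 0.0001
  top diam est [0.04607753 0.04607753] side-only z=.06 [0.535 0.143 0.06 ] top-only [0.535 0.141 0.06 ]
[271.2125   198.684375] [ 20  20 320] [321.0239521  169.53892216] [ 21  10 167] [0.5398 0.0217 0.0564] 0.0006
  top diam est [0.04632244 0.04632244] side-only z=.06 [0.539 0.016 0.06 ] top-only [0.54  0.021 0.06 ]
[318.5 212.5] [ 20  20 332] [307.35267857 192.59821429] [ 23  13 224] [ 0.5079 -0.089   0.073 ] 0.0004
  top diam est [0.04547443 0.04547443] side-only z=.06 [ 0.508 -0.07   0.06 ] top-only [ 0.509 -0.089  0.06 ]
cap [ 0.52355972 -0.33171683  0.09518161] 0.002434663444275383
foot [ 0.52144909 -0.32807883  0.008     ] [ 0.52495413 -0.33435082  0.006     ]
[ 0.56775201 -0.39252304  0.1       ]
[ 0.48418285 -0.39775723  0.1       ]
[ 0.41675235 -0.39231641  0.1       ]
corner [ 0.39307598 -0.15836966  0.03      ]
corner [ 0.58552721 -0.19368259  0.03      ]
corner [0.67331902 0.1881712  0.03      ]
corner [0.48467    0.23564352 0.03      ]
```

Request:
move_arm([
  [[0.05,0.02,0,10,70],[0.1,0.04,0,20,70],[0.15,0.06,0,30,70],[0.2,0.08,0,40,70],[0.25,0.1,0,50,70]],
])

```text
clock: 0.72
eef_pos: [0.4408, -0.3617, 0.2308]
tool_rot: [0.806, 0.592, -0.0, -0.0]
ft_force: [-0.3, -1.1, 0.0]
grip_width: 0.0601
grasp_force: 0.0
```

Request:
move_arm([
  [[0.04,0.016,-0.02,9,60],[0.083,0.032,-0.03,17.7,60],[0.083,0.032,-0.03,17.7,60],[0.083,0.032,-0.03,17.7,60]],
])

```text
clock: 1.23
eef_pos: [0.522, -0.3305, 0.2007]
tool_rot: [0.707, 0.707, -0.0, -0.001]
ft_force: [-0.9, 0.3, -0.0]
grip_width: 0.0512
grasp_force: 0.0
```

```bash
python3 - <<'E'
from h import *
o=monitor.get_obs();print(o['clock'],o['eef_pos'],o['tool_rot'],o['ft_force'],o['joint_pos'],o['grip_width'])
c=grab('wrist','w1.png');print(c['p'],c['R'].round(2).tolist())
for z in(.098,.008): print(proj(c,(.5225,-.331,z)))
E
```

```text
1.225 [ 0.52197398 -0.33053718  0.20070067] [ 7.07461205e-01  7.06751641e-01 -4.06561581e-04 -7.72529220e-04] [-0.8926434   0.29356242 -0.02008556] [-5.64283188e-01  4.92604865e-01  2.93046527e-01  1.37292399e+00
 -4.53621955e-04  1.00751700e+00] 0.05124686045903516
[ 0.52201292 -0.26119984  0.34325618] [[1.0, 0.0, 0.0], [-0.0, 0.96, 0.27], [-0.0, -0.27, 0.96]]
[311.99977993 201.55613799]
[311.82306421 178.95291569]
```

View pics/w1.png

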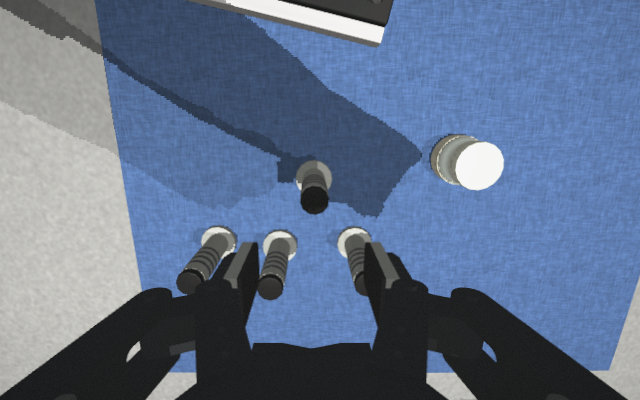

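The wrist view puts the probe's cap at about (314,199) and its foot at (314,178), within 2 mm of the estimate. The neighbouring probes are clear of the fingers, so I'm going down.

Request:
move_arm([
  [[0.002,0.001,-0.05,0,60],[0.002,0.001,-0.09,0,60],[0.002,0.001,-0.125,0,60],[0.002,0.001,-0.155,0,60],[0.002,0.001,-0.155,0,60]],
])

```text
clock: 1.9
eef_pos: [0.5215, -0.3294, 0.0444]
tool_rot: [0.708, 0.706, -0.001, -0.003]
ft_force: [0.5, -0.2, 0.2]
grip_width: 0.0513
grasp_force: 0.0
```

Request:
move_arm([
  [[0,0,0,0,15],[0,0,0,0,15],[0,0,0,0,15],[0,0,0,0,15],[0,0,0,0,15]],
])

```text
clock: 2.52
eef_pos: [0.5255, -0.3309, 0.0486]
tool_rot: [0.707, 0.707, -0.0, 0.002]
ft_force: [-1.5, -1.0, 5.8]
grip_width: 0.0225
grasp_force: 58.8
```

Request:
move_arm([
  [[0,0,0.03,0,10],[0,0,0.08,0,10],[0,0,0.13,0,10],[0,0,0.13,0,10]],
])

```text
clock: 3.02
eef_pos: [0.5274, -0.3312, 0.1821]
tool_rot: [0.707, 0.707, 0.001, 0.005]
ft_force: [0.9, 1.3, -2.4]
grip_width: 0.0224
grasp_force: 59.0
```

```bash
python3 - <<'E'
from h import *
o=monitor.get_obs();print(o['eef_pos'],R.from_quat(o['tool_rot']).as_matrix().round(4).tolist(),o['ft_force'],o['ft_torque'])
c=grab('wrist');s=grab('side')
cv2.imwrite('pics/w2.png',np.vstack([c['color'][160:400,120:520],cv2.resize(s['color'][120:300,220:420],(400,360))])[:,:,::-1])
e=o['eef_pos']
for z in(.052,-.038,-.046): print(proj(c,e+[0,0,z]),proj(s,e+[0,0,z]))
E
```

```text
[ 0.52740769 -0.33118028  0.18206315] [[0.0002, 1.0, 0.0094], [1.0, -0.0002, -0.0055], [-0.0055, 0.0094, -0.9999]] [ 0.89065298  1.26432198 -2.38573281] [0.00065982 0.00548814 0.03265025]
[313.11617039 325.90170028] [321.48025492 194.7373896 ]
[310.68829036 229.29843407] [323.00421783 246.12430332]
[310.57366778 224.73427367] [323.12782243 250.29440155]
```

View pics/w2.png

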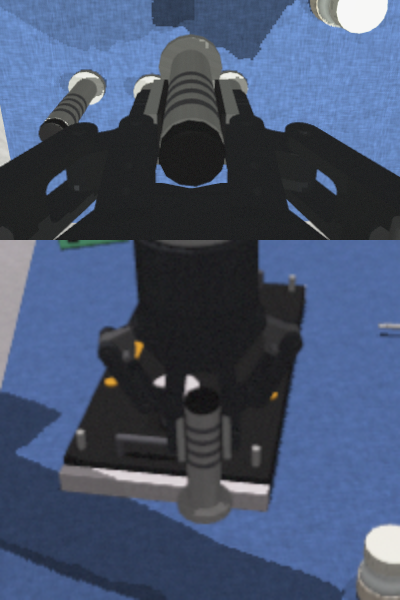

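Request:
move_arm([
  [[0.001,0.05,0,0,10],[0.002,0.1,0,0,10],[0.003,0.155,0,0,10],[0.005,0.21,0,0,10],[0.006,0.265,0,0,10]],
])

```text
clock: 3.75
eef_pos: [0.5288, -0.0627, 0.1738]
tool_rot: [0.707, 0.707, -0.001, -0.002]
ft_force: [0.2, -0.3, -1.7]
grip_width: 0.0229
grasp_force: 59.1
```

Request:
move_arm([
  [[0.001,0.055,0,0,10],[0.002,0.11,0,0,10],[0.003,0.16,0,0,10],[0.004,0.206,-0.02,0,10],[0.004,0.206,-0.03,0,10]],
])

```text
clock: 4.38
eef_pos: [0.5322, 0.1441, 0.1428]
tool_rot: [0.705, 0.709, -0.002, -0.002]
ft_force: [-0.4, -0.7, -1.9]
grip_width: 0.0224
grasp_force: 59.1
```

Request:
move_arm([
  [[0,0,-0.01,0,10],[0,0,-0.01,0,10],[0,0,-0.01,0,10]],
])

```text
clock: 4.75
eef_pos: [0.5348, 0.1402, 0.1365]
tool_rot: [0.708, 0.706, 0.0, 0.0]
ft_force: [0.2, -0.5, -1.4]
grip_width: 0.0228
grasp_force: 59.1
```

```bash
python3 - <<'E'
from h import *
o=monitor.get_obs();print(o['clock'],o['eef_pos'],o['tool_rot'],o['ft_force'])
c=grab('wrist');s=grab('side')
cv2.imwrite('pics/w3.png',np.vstack([c['color'][100:400,120:520],cv2.resize(s['color'][70:220,220:420],(400,300))])[:,:,::-1])
e=o['eef_pos']
print(proj(c,e+[0,0,-.038]),proj(s,e+[0,0,-.046]), proj(c,(.535,.141,.061)),proj(s,(.535,.141,.061)))
E
```

```text
4.75 [0.53479985 0.14018591 0.13650685] [7.07935858e-01 7.06276724e-01 6.09628655e-05 7.85027094e-05] [ 0.22527889 -0.54748595 -1.40798207]
[311.25440814 229.61909338] [316.23543632 130.96413816] [311.43795811 210.02941555] [316.68473599 141.90018276]
```

View pics/w3.png

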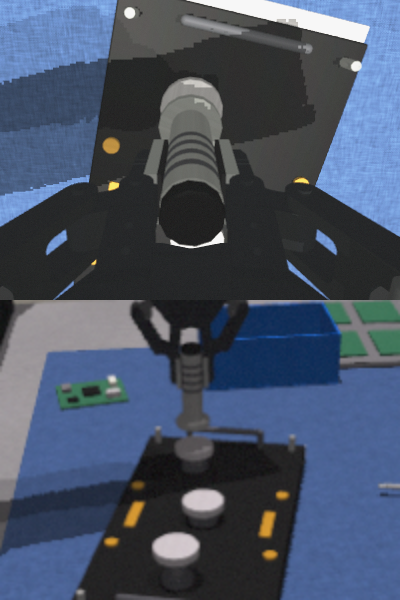

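The probe is held upright above the left rest. Its foot and the rest line up in the wrist view (column about 311) and in the side view (column about 317). I'm lowering until contact.

Request:
move_arm([
  [[0,0,-0.012,0,10],[0,0,-0.018,0,10],[0,0,-0.022,0,10],[0,0,-0.025,0,10],[0,0,-0.027,0,10]],
])

```text
clock: 5.48
eef_pos: [0.5345, 0.1415, 0.1097]
tool_rot: [0.707, 0.707, 0.0, -0.0]
ft_force: [-4.2, -0.9, 7.5]
grip_width: 0.0228
grasp_force: 60.0
```

Request:
move_arm([
  [[0,0,-0.001,0,10],[0,0,-0.002,0,10],[0,0,-0.002,0,10]],
])

```text
clock: 5.85
eef_pos: [0.5345, 0.1415, 0.1096]
tool_rot: [0.707, 0.707, 0.001, 0.0]
ft_force: [-4.1, -0.6, 10.1]
grip_width: 0.023
grasp_force: 60.3
```

Request:
move_arm([
  [[0,0,0.02,0,10],[0,0,0.045,0,10],[0.002,-0.05,0.045,0,10],[0.005,-0.1,0.04,0,10],[0.005,-0.12,0.03,0,10]],
])

```text
clock: 6.48
eef_pos: [0.5402, 0.0191, 0.1378]
tool_rot: [0.708, 0.706, 0.001, 0.001]
ft_force: [0.2, 0.0, -1.9]
grip_width: 0.0228
grasp_force: 59.3
```

Request:
move_arm([
  [[0,0,-0.01,0,10],[0,0,-0.019,0,10],[0,0,-0.024,0,10],[0,0,-0.028,0,10],[0,0,-0.03,0,10]],
])

```text
clock: 7.1
eef_pos: [0.5396, 0.0219, 0.1071]
tool_rot: [0.707, 0.707, 0.0, -0.0]
ft_force: [0.1, -0.2, -1.3]
grip_width: 0.0227
grasp_force: 59.3
```

Request:
move_arm([
  [[0,0,-0.0015,0,10],[0,0,-0.003,0,10],[0,0,-0.003,0,10]],
])

```text
clock: 7.48
eef_pos: [0.5398, 0.0214, 0.1047]
tool_rot: [0.707, 0.707, 0.0, 0.0]
ft_force: [0.7, 0.3, -0.1]
grip_width: 0.0231
grasp_force: 59.6
```

Almost in contact, so I'm going on down slowly.

Request:
move_arm([
  [[0,0,-0.001,0,10],[0,0,-0.002,0,10],[0,0,-0.002,0,10]],
])

```text
clock: 7.85
eef_pos: [0.5398, 0.0214, 0.1046]
tool_rot: [0.707, 0.707, 0.001, 0.001]
ft_force: [-4.7, -0.7, 11.3]
grip_width: 0.0226
grasp_force: 60.6
```

Request:
move_arm([
  [[0,0,0.03,0,10],[0,0,0.06,0,10],[-0.015,-0.05,0.06,0,10],[-0.03,-0.1,0.05,0,10],[-0.032,-0.1105,0.04,0,10]],
])

```text
clock: 8.48
eef_pos: [0.5065, -0.0917, 0.1422]
tool_rot: [0.709, 0.706, -0.0, 0.0]
ft_force: [-0.3, 0.2, -2.2]
grip_width: 0.0224
grasp_force: 59.3
```

Request:
move_arm([
  [[0,0,-0.005,0,10],[0,0,-0.008,0,10],[0,0,-0.008,0,10]],
])

```text
clock: 8.85
eef_pos: [0.5078, -0.0881, 0.1341]
tool_rot: [0.707, 0.708, 0.0, -0.0]
ft_force: [0.0, -0.3, -2.4]
grip_width: 0.0226
grasp_force: 59.3
```

```bash
python3 - <<'E'
from h import *
o=monitor.get_obs();print(o['clock'],o['eef_pos'],o['tool_rot'],o['ft_force'])
c=grab('wrist');s=grab('side')
cv2.imwrite('pics/w4.png',np.vstack([c['color'][100:400,120:520],cv2.resize(s['color'][100:250,220:420],(400,300))])[:,:,::-1])
e=o['eef_pos']
print(proj(c,e+[0,0,-.040]),proj(s,e+[0,0,-.048]), proj(c,(.508,-.089,.073)),proj(s,(.508,-.089,.073)))
E
```

```text
8.85 [ 0.50784949 -0.08809374  0.1341153 ] [ 7.06616473e-01  7.07596727e-01  1.74479720e-05 -1.79233748e-04] [ 0.01945973 -0.34998115 -2.39524231]
[311.27392639 228.47710822] [307.1281776  186.76694345] [311.45009903 218.74570694] [307.4986837  192.58985875]
```

View pics/w4.png

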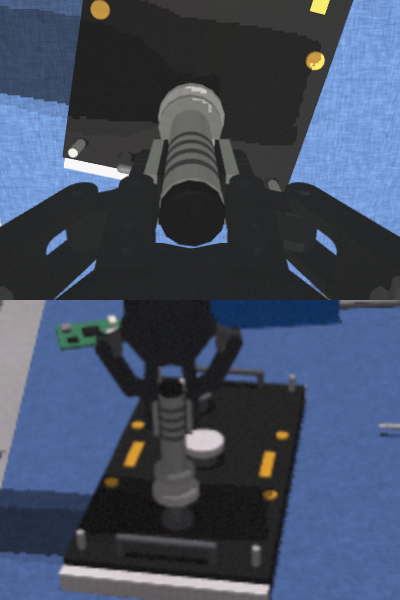

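The foot is about 12 mm above the highest (right) rest and centred on it in both views, at wrist column about 312 and side column about 308. Lowering.

Request:
move_arm([
  [[0,0,-0.005,0,10],[0,0,-0.008,0,10],[0,0,-0.01,0,10],[0,0,-0.012,0,10],[0,0,-0.013,0,10]],
])

```text
clock: 9.57
eef_pos: [0.5075, -0.0892, 0.1217]
tool_rot: [0.707, 0.707, 0.0, 0.0]
ft_force: [-2.8, -0.1, 5.2]
grip_width: 0.0228
grasp_force: 59.7
```

Request:
move_arm([
  [[0,0,-0.001,0,10],[0,0,-0.001,0,10]],
])

```text
clock: 9.82
eef_pos: [0.5075, -0.0893, 0.1217]
tool_rot: [0.707, 0.707, 0.0, 0.0]
ft_force: [-2.9, 0.9, 7.0]
grip_width: 0.0226
grasp_force: 60.3
```

Request:
move_arm([
  [[0,0,0,0,25],[0,0,0,0,30],[0,0,0,0,45],[0,0,0,0,60],[0,0,0,0,60]],
])

```text
clock: 10.45
eef_pos: [0.5076, -0.0892, 0.1202]
tool_rot: [0.707, 0.707, -0.0, -0.0]
ft_force: [0.4, 0.1, -0.5]
grip_width: 0.0512
grasp_force: 0.0
```

Request:
move_arm([
  [[0,0,0.02,0,60],[0,0,0.05,0,60],[0,0,0.09,0,60],[0,0,0.14,0,60],[0,0,0.14,0,60]],
])

```text
clock: 11.08
eef_pos: [0.5101, -0.0896, 0.2648]
tool_rot: [0.707, 0.707, 0.003, 0.004]
ft_force: [-0.4, -0.9, -0.5]
grip_width: 0.0515
grasp_force: 0.0
```

Request:
move_arm([
  [[-0.04,0,0,0,60],[-0.08,0,0,0,60],[-0.12,0,0,0,60],[-0.12,0,0,0,60]],
])

```text
clock: 11.58
eef_pos: [0.3847, -0.0889, 0.2596]
tool_rot: [0.708, 0.707, -0.001, -0.001]
ft_force: [0.9, -0.3, -0.9]
grip_width: 0.0511
grasp_force: 0.0
```

```bash
python3 - <<'E'
from h import *
o=monitor.get_obs();print(o['clock'],o['eef_pos'],o['ft_force'],o['grip_width'])
t=grab('top');s=grab('side')
cv2.imwrite('pics/w5.png',np.vstack([cv2.resize(t['color'][150:250,240:390],None,fx=3,fy=3),cv2.resize(s['color'][110:210,240:390],None,fx=3,fy=3)])[:,:,::-1])
for n,c,off in(('t',t,(240,150)),('s',s,(240,110))):
  for P in((.508,-.089,.073),(.508,-.089,.081),(.508,-.089,.171)): print(n,((proj(c,P)-off)*3).round())
E
```

```text
11.575 [ 0.38474197 -0.08890869  0.25957965] [ 0.91484674 -0.31474724 -0.93348987] 0.051117700893943074
t [236. 188.]
t [235. 187.]
t [231. 183.]
s [202. 248.]
s [202. 238.]
s [196. 116.]
```

View pics/w5.png

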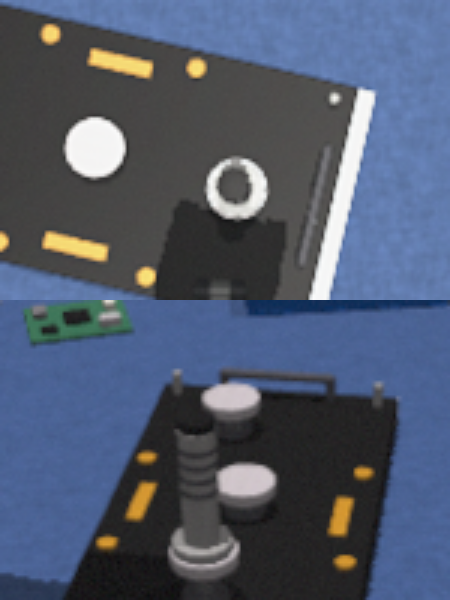

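The probe stands upright and centred on the right rest. In the top crop the cap is at about (235,185) and the rest at (236,188), as predicted. The gripper is clear, so I'm handing in.

```bash
python3 -c "
from workcell import job
print(job.job_done())"
```

```text
the job is handed in; nothing more can be done
None
```

I set the probe down on the left, middle and right rests in that order, then left it standing upright in the middle of the right one, the highest (its top about 12 mm above the left rest's), and handed the job in at about 12 s; no verdict was returned.

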